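# Latch the extraction cell shut

## Robot

A 6-joint arm with a two-finger parallel gripper is mounted at the origin on the work surface. World frame = base frame: x ahead of the robot, y to its left, z up, the work surface at z = 0. Lengths are in m, angles in degrees, forces in N, time in s.
With the tool pointing down it reaches from about 0.325 to 0.9 m from the base axis. Payload 6.1 kg.
Tool frame: the origin (TCP) lies between the finger pads; the fingertips stand 19 mm ahead of it and the grasp point (between the pads) is the TCP; x points along the fingers, y is the direction in which the jaws open and shut, and the axes are right-handed (so a half turn about x gives the same grasp; the last joint's range is limited). The gripper opens to 85 mm and grips with 20 to 120 N. Pads are 22 mm wide; open, the fingers measure 114 mm over their backs; the gripper's body (76 mm by 85 mm) begins 54 mm behind the grasp point. The pads swing forward as they close: fully open they stand 13 mm farther back than shut.
Start: joints at [69.15, 12.628, 87.462, -0, 79.91, -7.225], TCP at [0.147, 0.607, 0.25] pointing down, gripper open.
Joint ranges: [-170.65, 170.65], [-52.31, 119.04], [5.05, 147.46], [-71.25, 251.25], [11.57, 151.72], [-153.62, 153.62]. Speed limits (degrees/s): [147.25, 147.25, 172.46, 180, 180, 180].

## Interface

Orientations are given as [roll, pitch, yaw] about the fixed x, y, z axes, in that order (R = Rz(yaw) Ry(pitch) Rx(roll)).
In Python, from station import r gives the robot as it stands.
- The arm moves only by the tool move_arm, never from a script. Its argument "rows" is a list of rows, each a list of 6 numbers: the shift along the world's x, y, z in units of 25 mm (1.0 is 25 mm), then the turn, a rotation vector about the world's x, y, z in units of 5 degrees (1.0 is 5 degrees). A call has 1 to 12 rows; each row shifts and turns the commanded pose from where the row before left it; what a row does not reach is not made up. A row lasts 1/10 s, in which the tool goes at most 50 mm and 8.59 degrees, less where a joint would pass 70% of its speed; a pose out of reach is approached as far as the arm can. A call is refused whole if a number of a shift passes 1 or a number of a turn 1, either way. A call with a gripper value outside its range is refused whole. "grip" is the closure in counts, from 0 (fully open) to 255 (shut), set as the call begins (left out, the last holds). The fingers move at their own pace and stop on an object; "newtons" is the grip in N (left out, the last holds). Time passes only in rows, so rows that do not move let the fingers close. It gives the time, the measured TCP pose, the force and the opening at its end, in the units of the state.
- r.sense(): the state, without advancing time (a new reading comes with each control period).
- r.get_image(name): name is "scene" or "top" or "wrist"; returns a dict with "img" (384x512x3 uint8, blue, green, red), "range_z" (384x512 float32, m along the optical axis (not along the pixel's ray), 0 where there is no reading), "intrinsics" (3x3 intrinsics, pixels), "T" (4x4, takes a point from camera to world coordinates). Camera axes: x right, y up, looking along -z (the intrinsics and any distortion apply to the point x, -y, -z); pixel columns grow to the right and rows downward; lengths in m; the calibration is good to about 2 mm. A picture is of the moment at which its call begins.
- r.sign_off(): hands the job in, once; it reports no verdict.
Trained networks look in a picture, given as the dict that the camera call returned (one of the last four; its "shot" number tells which), for a name from the list of things; names that differ only in an ending like _2 or _b are one class to them, and where a whole thing is asked for, a point or a joint stands for the part that bears it (a point fixed in the world has none). Each returns a list of dicts, best first, with "p" (0 to 1); they miss things now and then, are a little off and sometimes report something else, mostly with a low value. They report only what shows in the picture. A call takes as long as a camera call.
- r.recognise(picture, query): "rect" ([left, top, right, bottom] in pixels, round what is visible of it).
- r.landmark_of(picture, query): "xy" ([column, row] in pixels: a listed point, or the origin of a listed thing).
The state is a dict: "t": time; "q": joint angles; "joint_velocities": joint speeds; "tau": joint torques, N m; "position": TCP position; "eef_rot": TCP orientation; "wrist_force": force on the tool from outside, world axes, zero at the start; "moment": the same for the moment, N m; "grip_width": opening from 0.0 (shut) to 1.0 (fully open).
Only numpy, scipy, OpenCV 4.12 (cv2) and the standard library are available. Lean on these libraries where they do the work, as an engineer would, in place of code of your own. Each camera call takes 0.05 s, during which the arm holds its last target.

## Task

Close the bench extraction cell with its draw latch: feel the loop's crossbar gently down into the slots of the forked keeper on the sliding head, let go of it, then press the black lever handle down over centre until it is fully home on its rubber rest, so that the latch alone holds the head drawn in. Do not force the loop against the keeper, do not slam the handle onto its rest, and leave the other things on the bench where they are.

Things in the scene. Friction and masses are not known exactly. Their poses are not given: they have to be found in the camera images.
- cell: Extraction cell, fixed to the bench. Origin on the bench, below the lever pivot; +x horizontal from latch to keeper, y along the pivot pin, z up. Base plate 310 x 120 mm. Beige block x -120 to 35, y +-45 mm, top z = 60 mm, carries the latch; the lever's rubber rest, 88 mm from the pivot, reaches z = 74 mm. End plate at x 161 to 173 mm, top z = 55 mm.
- lever_pivot (a point): Axis of the latch lever: x = 0, y = 0, z = 92 mm in the cell's frame, between two cheek plates 26 mm long that reach y = +-19 mm and z = 100 mm. The lever swings in the cell's x-z plane.
- lever (a joint): Lever angle, rad: 0 = level, handle pointing to the cell's -x; 1.57 = straight up; -0.15 = fully home on its rubber rest, which yields 1 mm per 4 N; limits -0.26, 1.9. Starts 0.35 to 0.65. Stiff pivot (0.04 N m): stays where left. Dead centre is near 0; past it a hooked loop helps it home. With the loop hooked it takes up to about 8 N, 85 mm out from the pivot.
- handle_end (a point): Free end of the lever, 117 mm from the pivot, mid-thickness. The lever is a straight flat bar from the pivot; from 49 to 117 mm out it is a black grip 26 mm wide (along y), 8 mm thick.
- loop_bar (a point): Middle of the loop's crossbar, a bare round steel bar 6 mm thick, 80 mm long along the cell's y, at the loop's free end. Starts 95 to 110 mm above the pivot's height, the loop standing about upright; let go low, the loop drops by its weight. The bar can be carried in the cell's x-z plane 68 to 116 mm from the lever pivot (best 75 to 105); lever and loop follow at 1 to 3 N. Pinched by fingertips it can turn in them.
- loop_pin (a point): Where the loop is hinged on the lever: 24 mm out from the lever pivot, on the handle's line, 92 mm from the crossbar. Two round side arms, 6 mm thick, centred at y = +-40 mm, run from this pin to the crossbar's ends, either side of the cheek plates.
- keeper_mark (a point): Reference point on the head, 75 mm along the cell's x (head out), y = 0, z = 84 mm; NOT the keeper's exact place. The keeper is screw-adjusted: the middle of its slots lies 0 to 14 mm farther along the cell's +x than this point, a different setting each time, not measured: find it by feel.
- keeper_far (a point): Point 14 mm beyond keeper_mark, the far end of the setting range. The keeper is a steel fork: two posts, y = +-25 to +-35 mm, nothing between them above z = 57 mm. Each has an upward-open slot for the bar, 9 mm wide along x, floor z = 84 mm, between flat-topped ridges 8.5 mm wide, top z = 96 mm (the latch-side one is the hook). Bar centre: z = 99 mm on a ridge, 87 mm in the slots.
- head (a joint): How far the aluminium sliding head (65 x 96 mm, top z = 52 mm, on two rods) is drawn to the cell block, m: 0 = out, at rest; limit 0.022. Springs push it out (6 N + 1 N per mm). The closed latch draws it in 5 to 20 mm, depending on the keeper's setting.
- flask: A bystander: conical glass flask, standing or lying loose on the bench; origin at its underside. Leave it alone.
- bluecap: A bystander: blue screw cap, standing or lying loose on the bench; origin at its underside. Leave it alone.
- pod: A bystander: small white cup, standing or lying loose on the bench; origin at its underside. Leave it alone.
- reagent: A bystander: glass bottle, standing or lying loose on the bench; origin at its underside. Leave it alone.
- adaptor: A bystander: black round adaptor, standing or lying loose on the bench; origin at its underside. Leave it alone.
- spatula: A bystander: steel spatula, standing or lying loose on the bench; origin at its underside. Leave it alone.
- beaker: A bystander: glass beaker, standing or lying loose on the bench; origin at its underside. Leave it alone.

How it is judged:
By the outcome, as a careful person would: the job done as asked, in the order asked, and still so for the second after the job is handed in, with the robot touching nothing.
It also fails if it takes over 67 s, if anything falls off the work surface, if the arm or the gripper's body presses on something with over 40 N, if the wrist force passes 120 N, or if a joint passes its speed limit or range.

## Working session

There is one attempt and no reset: what is moved stays moved. The work goes in short steps, Python scripts to look and compute and a tool call to move; the robot and the scene stay as the last step left them, time stands still between calls to the robot, and variables do not carry over. Pictures are saved under pics/ and viewed, and the job is handed in when it is done.

Besides the shell and the picture viewer there is one more tool, called as name([rows], argument=value, ...), one row to a line, values as JSON. move_arm: Moves the arm, as the interface text tells. Its arguments: {"type":"object","properties":{"rows":{"type":"array"},"grip":{"type":"number"},"newtons":{"type":"number"}},"required":["rows"]}

```bash
ls; mkdir -p pics; cat > h.py <<'E'
import numpy as np, cv2
from station import r
def px2w(im,xy,z=None,win=1):
    K=im["intrinsics"];T=np.array(im["T"]);u,v=xy
    d=np.array([(u-K[0][2])/K[0][0],-(v-K[1][2])/K[1][1],-1.0])
    if z is None:
        p=im["range_z"][int(round(v))-win:int(round(v))+win+1,int(round(u))-win:int(round(u))+win+1]; p=p[p>0]
        s=np.median(p) if len(p) else np.nan
    else:
        w=T[:3,:3]@d; s=(z-T[2,3])/w[2]
    return T[:3,:3]@(d*s)+T[:3,3]
def w2px(im,p):
    K=im["intrinsics"];T=np.array(im["T"]);c=T[:3,:3].T@(np.array(p)-T[:3,3])
    return np.array([K[0][0]*c[0]/-c[2]+K[0][2],K[1][1]*(-c[1])/-c[2]+K[1][2]])
E
python3 - <<'E'
from h import *
s=r.sense();print(s["t"],s["position"],s["eef_rot"],s["wrist_force"],s["grip_width"])
for n in ["scene","top"]:
    im=r.get_image(n);cv2.imwrite(f"pics/{n}0.png",im["img"])
    print(n,np.round(im["T"],3).tolist(),np.round(im["intrinsics"],1).tolist())
    for q in ["cell","lever_pivot","handle_end","loop_bar","loop_pin","keeper_mark","keeper_far"]:
        for a in r.landmark_of(im,q)[:2]: print(q,np.round(a["xy"],1),round(a["p"],2),np.round(px2w(im,a["xy"]),4))
E
```

```text
pics
0.0 [0.14701687 0.60686823 0.24919288] [ -97.96623865   89.88672526 -111.59161141] [ 0.3856396  -0.31946301  0.50360537] 0.9971487054205618
scene [[0.591, -0.6, 0.539, 1.289], [0.807, 0.433, -0.402, -0.551], [0.008, 0.673, 0.74, 1.13], [0.0, 0.0, 0.0, 1.0]] [[440.6, 0.0, 254.8], [0.0, 440.6, 188.8], [0.0, 0.0, 1.0]]
cell [241.7 220.3] 0.6 [ 0.5904 -0.0793  0.0582]
lever_pivot [245.5 197.4] 0.74 [ 0.5484 -0.0346  0.0967]
lever_pivot [200.8 215.9] 0.42 [ 0.464  -0.1542  0.0068]
handle_end [265.3 205.3] 0.72 [0.5473 0.0466 0.0011]
loop_bar [225.8 190.1] 0.72 [ 0.456  -0.0486  0.0567]
loop_bar [128.1 224.5] 0.59 [ 0.3644 -0.3623  0.0146]
loop_pin [154.5 300.3] 0.69 [ 0.6499 -0.418   0.0129]
loop_pin [246.9 202.7] 0.57 [ 0.5754 -0.0485  0.1065]
keeper_mark [227.2 188.6] 0.61 [ 0.4526 -0.0409  0.056 ]
keeper_mark [128.1 228.2] 0.5 [ 0.3746 -0.368   0.0105]
keeper_far [225.3 182.2] 0.68 [ 3.797e-01 -2.700e-03 -1.000e-04]
top [[-0.022, 0.982, -0.186, 0.321], [-1.0, -0.021, 0.011, 0.004], [0.007, 0.186, 0.982, 1.13], [0.0, 0.0, 0.0, 1.0]] [[348.0, 0.0, 259.3], [0.0, 348.0, 189.6], [0.0, 0.0, 1.0]]
cell [267.2 183.1] 0.63 [ 0.5436 -0.0331  0.062 ]
lever_pivot [271.3 176.8] 0.71 [ 0.5544 -0.0446  0.1026]
handle_end [265.7 141.4] 0.77 [ 0.6877 -0.0326  0.0401]
loop_bar [273.8 175.7] 0.59 [ 0.5365 -0.0473  0.1942]
loop_pin [270.5 171.7] 0.55 [ 0.569  -0.0424  0.1078]
keeper_mark [278.2 204.5] 0.83 [ 0.4761 -0.0659  0.0553]
keeper_far [274.9 204.3] 0.85 [ 0.477  -0.0556  0.0556]
```

View pics/scene0.png

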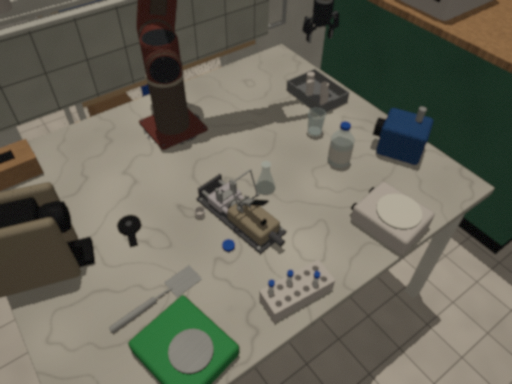

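View pics/top0.png

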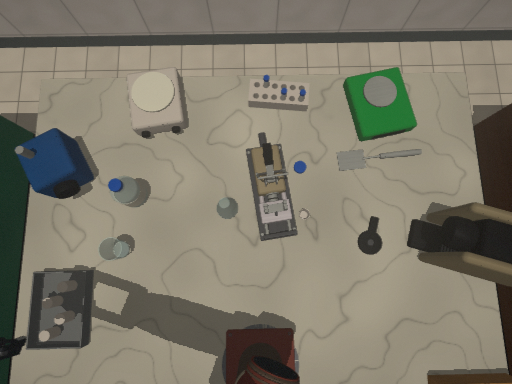

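```bash
python3 - <<'E'
import cv2
a=cv2.imread("pics/top0.png")[120:250,200:330];cv2.imwrite("pics/topc.png",cv2.resize(a,None,fx=4.5,fy=4.5,interpolation=cv2.INTER_CUBIC))
a=cv2.imread("pics/scene0.png")[150:270,175:305];cv2.imwrite("pics/scenec.png",cv2.resize(a,None,fx=5,fy=5,interpolation=cv2.INTER_CUBIC))
E
```

```text
(no output)
```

View pics/topc.png

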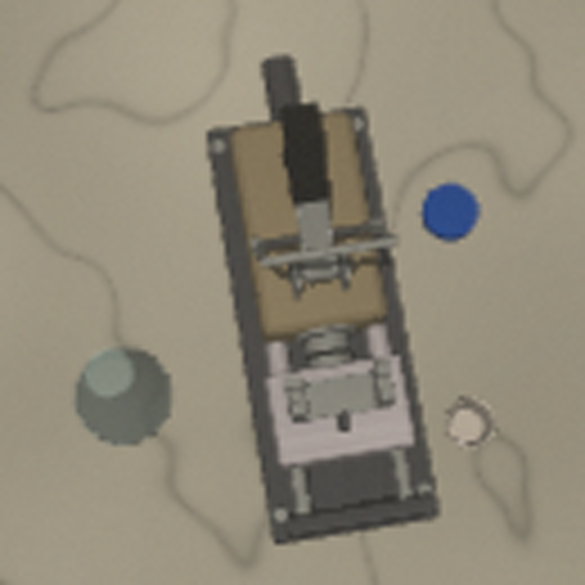

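View pics/scenec.png

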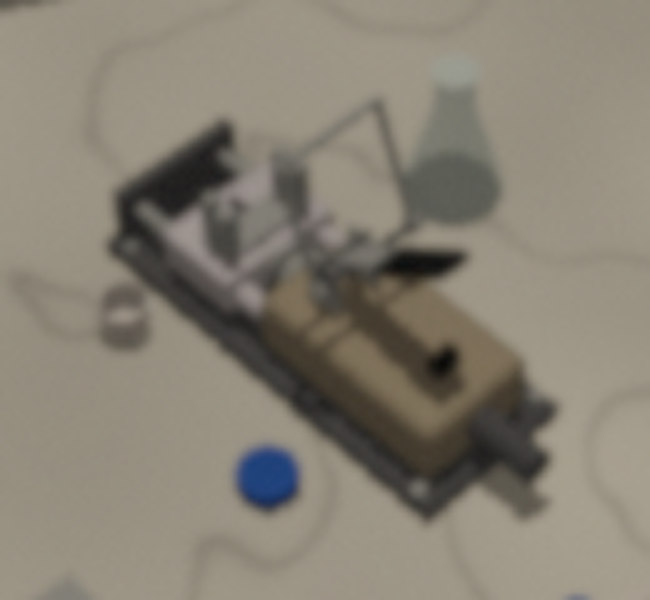

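```bash
python3 - <<'E'
from h import *
im=r.get_image("top")
P=[px2w(im,(200+u/4.5,120+v/4.5),0.012) for u,v in [(217,145),(360,123),(281,514),(425,489)]]
P=np.array(P);print(P.round(4))
d=(P[2]+P[3]-P[0]-P[1])/2;print(np.degrees(np.arctan2(d[1],d[0])),np.linalg.norm(d)); w=P[1]-P[0]; print(np.linalg.norm(w),np.degrees(np.arctan2(w[1],w[0])))
print(P.mean(0))
for u,v in [(217,145),(425,489),(281,514)]:
    print(px2w(im,(200+u/4.5,120+v/4.5)))
# bar ends / middle
for u,v in [(260,258),(395,240),(328,249)]: print(px2w(im,(200+u/4.5,120+v/4.5),0.194),px2w(im,(200+u/4.5,120+v/4.5),win=0))
E
```

```text
[[ 0.6606  0.0257  0.012 ]
 [ 0.6755 -0.0809  0.012 ]
 [ 0.3877 -0.0152  0.012 ]
 [ 0.4031 -0.1182  0.012 ]]
-171.83402962869147 0.2754179476487256
0.10768888367692261 -82.06683676735764
[ 0.53172498 -0.04715768  0.012     ]
[0.65995611 0.02568947 0.01414046]
[ 0.40287208 -0.11779744  0.01561624]
[ 0.38754571 -0.01520457  0.01436891]
[ 0.53289039 -0.00302798  0.194     ] [ 0.53287685 -0.00302755  0.19405981]
[ 0.54250237 -0.08617597  0.194     ] [ 0.54269866 -0.08625557  0.19317038]
[ 0.53768336 -0.04485084  0.194     ] [ 0.5368131  -0.04465611  0.19776011]
```

```bash
python3 - <<'E'
from h import *
from scipy.spatial.transform import Rotation as R
s=r.sense();Rm=R.from_euler('xyz',s["eef_rot"],degrees=True).as_matrix();print(Rm.round(3))
y=Rm[:2,1];print(np.degrees(np.arctan2(y[1],y[0])))
im=r.get_image("wrist");print(np.round(np.array(im["T"]),3)); print(im["intrinsics"])
T=np.array(im["T"]);print(Rm.T@(T[:3,3]-np.array(s["position"])),(Rm.T@T[:3,:3]).round(2))
E
```

```text
[[ 0.     0.236  0.972]
 [ 0.     0.972 -0.236]
 [-1.     0.    -0.   ]]
76.37394835868716
[[ 0.236 -0.922 -0.305  0.068]
 [ 0.972  0.224  0.075  0.625]
 [-0.001 -0.314  0.949  0.372]
 [ 0.     0.     0.     1.   ]]
[[288.58731149   0.         254.87245524]
 [  0.         288.58731149 191.76621917]
 [  0.           0.           1.        ]]
[-0.12189633 -0.00107021 -0.0811089 ] [[ 0.    0.31 -0.95]
 [ 1.    0.    0.  ]
 [ 0.   -0.95 -0.31]]
```

move_arm([
  [0.55,-0.97,0.75,0,0,-0.51],
  [0.55,-0.97,0.75,0,0,-0.51],
  [0.55,-0.97,0.75,0,0,-0.51],
  [0.55,-0.97,0.75,0,0,-0.51],
  [0.55,-0.97,0.75,0,0,-0.51],
  [0.55,-0.97,0.75,0,0,-0.51],
  [0.55,-0.97,0.75,0,0,-0.51],
  [0.55,-0.97,0.75,0,0,-0.51],
  [0.55,-0.97,0.75,0,0,-0.51],
  [0.55,-0.97,0,0,0,-0.51],
  [0.55,-0.97,0,0,0,-0.51],
  [0.55,-0.97,0,0,0,-0.51],
])

```text
t: 2.1
position: [0.3126, 0.3154, 0.4195]
eef_rot: [77.5, 89.9, 33.1]
wrist_force: [0.5, 0.2, 0.0]
grip_width: 1.002
```

move_arm([
  [0.55,-0.97,0,0,0,-0.51],
  [0.55,-0.97,0,0,0,-0.51],
  [0.55,-0.97,0,0,0,-0.51],
  [0.55,-0.97,0,0,0,-0.51],
  [0.55,-0.97,0,0,0,-0.51],
  [0.55,-0.97,0,0,0,-0.51],
  [0.55,-0.97,0,0,0,-0.51],
  [0.55,-0.97,0,0,0,-0.51],
  [0.55,-0.97,0,0,0,-0.51],
  [0.55,-0.97,0,0,0,-0.51],
  [0.55,-0.97,0,0,0,-0.51],
  [0.55,-0.97,0,0,0,-0.51],
])

```text
t: 3.3
position: [0.4776, 0.0243, 0.4193]
eef_rot: [73.7, 90.0, -1.3]
wrist_force: [-0.0, 0.8, 0.3]
grip_width: 1.002
```

move_arm([
  [0.55,-0.97,0,0,0,-0.51],
  [0.55,-0.97,0,0,0,-0.51],
  [0.55,-0.97,0,0,0,-0.4],
  [0,0,0,0,0,0],
  [0,0,0,0,0,0],
  [0,0,0,0,0,0],
])

```text
t: 3.9
position: [0.5182, -0.0467, 0.4192]
eef_rot: [153.6, 90.0, 71.7]
wrist_force: [-0.8, 0.7, -1.0]
grip_width: 0.999
```

```bash
python3 - <<'E'
from h import *
s=r.sense();print(s["t"],s["position"],s["eef_rot"],s["q"],s["wrist_force"])
im=r.get_image("wrist");cv2.imwrite("pics/w1.png",cv2.resize(im["img"],(800,600),interpolation=cv2.INTER_CUBIC));np.savez("w1.npz",**{k:im[k] for k in["img","range_z","intrinsics","T"]})
for q in ["cell","lever_pivot","handle_end","loop_bar","loop_pin","keeper_mark","keeper_far"]:
    for a in r.landmark_of(im,q)[:2]: print(q,np.round(a["xy"],1),round(a["p"],2),np.round(px2w(im,a["xy"]),4))
E
```

```text
3.9 [ 0.51820975 -0.04670775  0.41921462] [153.56762823  89.97924593  71.69070811] [-1.38515584e+01 -4.98066456e+00  8.81650071e+01  2.08384847e-02
  9.68140439e+01 -2.19721656e+01] [-0.83142268  0.72419597 -1.00496252]
cell [272.1 147.3] 0.79 [ 0.535  -0.0228  0.1938]
lever_pivot [275.4 151.5] 0.89 [ 0.5491 -0.0437  0.0982]
handle_end [349.9 161.4] 0.75 [ 0.7031 -0.0595 -0.0013]
handle_end [160.2 271.6] 0.61 [ 0.4744 -0.0482  0.4289]
loop_bar [270.4 165.7] 0.76 [ 0.5366 -0.0457  0.1933]
loop_bar [217.7 189.1] 0.71 [ 0.4585 -0.1493  0.0021]
loop_pin [287.4 152.5] 0.83 [ 0.5665 -0.0411  0.1071]
loop_pin [162.3 273.2] 0.45 [ 0.4746 -0.0509  0.4261]
keeper_mark [225.4 149.5] 0.61 [ 0.4689 -0.0597  0.0546]
```

View pics/w1.png

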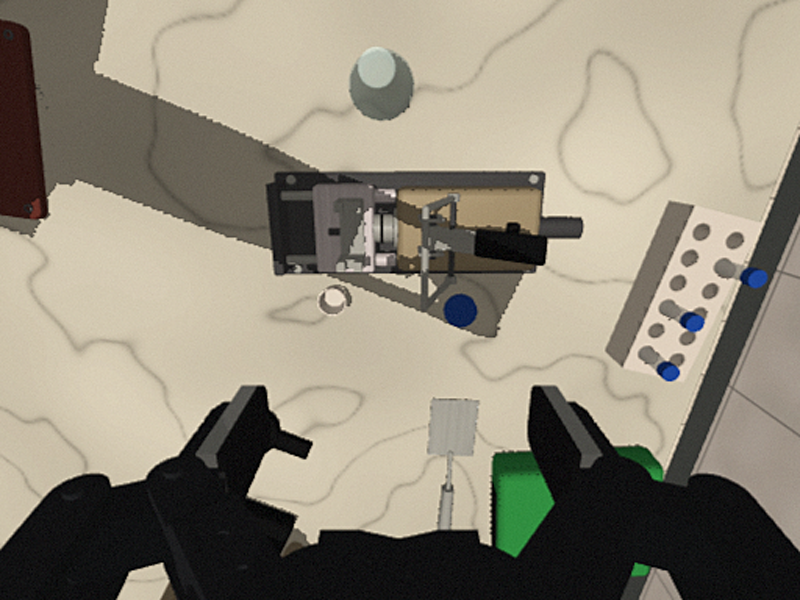

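```bash
cat > fit.py <<'E'
from h import *
def cloud(im):
    K=im["intrinsics"];T=np.array(im["T"]);Z=im["range_z"]
    v,u=np.mgrid[0:384,0:512]
    c=np.stack([(u-K[0][2])/K[0][0],-(v-K[1][2])/K[1][1],-np.ones_like(u,float)],-1)*Z[...,None]
    p=c@T[:3,:3].T+T[:3,3]; p[Z==0]=np.nan; return p
E
python3 - <<'E'
from fit import *
im=np.load("w1.npz");p=cloud(im).reshape(-1,3)
a=np.radians(-171.9);ex=np.array([np.cos(a),np.sin(a)]);ey=np.array([-ex[1],ex[0]])
o=np.array([.549,-.0446])
q=np.c_[(p[:,:2]-o)@ex,(p[:,:2]-o)@ey,p[:,2]]*1000
m=(abs(q[:,0])<220)&(abs(q[:,1])<90);q=q[m]
print(np.histogram(q[:,2],bins=np.arange(-5,205,5)))
b=q[(abs(q[:,2]-60)<4)&(q[:,0]<40)]
print("block",np.percentile(b[:,0],[0.5,2,50,98,99.5]),np.percentile(b[:,1],[.5,2,50,98,99.5]),np.median(b[:,2]))
h=q[(abs(q[:,2]-52)<3)&(q[:,0]>50)&(q[:,0]<150)]
print("head",np.percentile(h[:,0],[.5,2,50,98,99.5]),np.percentile(h[:,1],[.5,2,98,99.5]),np.median(h[:,2]))
h=q[(abs(q[:,2]-55)<4)&(q[:,0]>150)]
print("end",np.percentile(h[:,0],[.5,2,50,98,99.5]),np.percentile(h[:,1],[.5,2,98,99.5]))
h=q[(q[:,2]>80)&(q[:,0]>55)];print("keeper\n",h[np.lexsort((h[:,0],h[:,1]))].round(1))
h=q[(q[:,2]>170)];print("bar\n",h[np.argsort(h[:,1])].round(1)[::3])
# yaw: edge of block
E
```

```text
(array([10303,   449,  1257,  1519,    58,    79,    62,    89,   445,
         430,   981,  1561,  2959,   101,    38,    59,    25,    93,
          20,   166,   221,    74,   235,    87,    85,    72,   106,
         102,   113,   119,   120,   118,   132,    98,    12,    13,
          12,    11,     9,   314,    18]), array([ -5,   0,   5,  10,  15,  20,  25,  30,  35,  40,  45,  50,  55,
        60,  65,  70,  75,  80,  85,  90,  95, 100, 105, 110, 115, 120,
       125, 130, 135, 140, 145, 150, 155, 160, 165, 170, 175, 180, 185,
       190, 195, 200]))
block [-116.6907929  -113.97090951  -44.2681839    29.5833579    31.24713425] [-42.00670761 -41.89406653 -14.48967389  40.56436923  42.42782487] 58.105946209216384
head [ 51.64103058  55.49784535  97.97816493 121.74956248 122.87661296] [-46.23137236 -44.69118066  44.07416058  45.97412925] 50.45408748621533
end [160.08425315 160.44856777 165.69900655 171.82900958 172.23233622] [-49.49448807 -47.99903069  46.8453058   48.69529374]
keeper
 [[ 92.1 -35.   82.6]
 [ 70.3 -34.9  82.1]
 [ 89.  -34.9  82. ]
 ...
 [ 71.3  34.6  93.3]
 [ 93.8  34.8  92.7]
 [ 74.6  34.9  92.4]]
bar
 [[  9.5 -43.1 185. ]
 [  3.7 -42.9 172. ]
 [  2.3 -42.7 170.6]
 ...
 [ 13.5  40.2 193.3]
 [ 11.   41.1 194.6]
 [  6.6  41.4 186. ]]
```

```bash
python3 - <<'E'
from fit import *
im=np.load("w1.npz");p=cloud(im).reshape(-1,3)
a=np.radians(-171.9);ex=np.array([np.cos(a),np.sin(a)]);ey=np.array([-ex[1],ex[0]])
o=np.array([.549,-.0446])
q=np.c_[(p[:,:2]-o)@ex,(p[:,:2]-o)@ey,p[:,2]]*1000
for sgn in(1,-1):
    h=q[(q[:,2]>78)&(q[:,0]>50)&(q[:,0]<130)&(abs(q[:,1]-30*sgn)<5.5)]
    h=h[np.argsort(h[:,0])]
    print(sgn,len(h));print([(round(float(x),1),round(float(z))) for x,y,z in h])
for lo in range(-45,46,15):
    h=q[(q[:,2]>188)&(abs(q[:,1]-lo)<7)]; print(lo,len(h),np.median(h,axis=0).round(1),h[:,2].max())
# table z
h=q[(abs(q[:,2])<6)&(abs(q[:,1])<150)&(abs(q[:,1])>80)&(abs(q[:,0])<150)];print("table",np.median(h[:,2]))
# handle: y within 12, z>62,x<-45
h=q[(abs(q[:,1])<11)&(q[:,2]>66)&(q[:,0]<-30)&(q[:,0]>-130)]
A=np.polyfit(h[:,0],h[:,2],1);print("handle slope",np.degrees(np.arctan(-A[0])),h[:,0].min(),h[:,2].max())
# end plate edges for yaw
h=q[(abs(q[:,2]-58)<3)&(q[:,0]<30)&(q[:,0]>-110)]
for x in range(-110,30,20):
    g=h[abs(h[:,0]-x)<8];print(x,g[:,1].min().round(1),g[:,1].max().round(1))
E
```

```text
1 130
[(69.7, 92), (69.7, 92), (69.7, 93), (69.7, 91), (69.7, 92), (69.7, 90), (69.8, 89), (70.1, 85), (70.9, 95), (71.0, 94), (71.0, 95), (71.0, 95), (71.1, 93), (71.2, 93), (71.3, 93), (71.6, 86), (72.5, 95), (72.7, 93), (72.7, 94), (72.7, 94), (72.7, 95), (72.8, 95), (72.8, 94), (73.3, 85), (74.2, 95), (74.2, 93), (74.2, 95), (74.3, 93), (74.3, 94), (74.3, 92), (74.6, 92), (74.9, 85), (75.5, 79), (75.7, 95), (75.8, 95), (75.8, 94), (75.9, 92), (75.9, 95), (75.9, 94), (76.0, 93), (76.6, 85), (77.1, 78), (77.3, 95), (77.4, 94), (77.5, 95), (77.5, 93), (77.5, 95), (77.5, 92), (77.6, 94), (78.3, 83), (79.9, 84), (80.0, 84), (80.2, 81), (80.2, 82), (80.3, 79), (80.4, 82), (80.4, 81), (81.6, 85), (81.8, 81), (81.9, 82), (81.9, 83), (81.9, 81), (82.0, 82), (83.4, 82), (83.4, 83), (83.4, 81), (83.5, 82), (83.5, 83), (83.6, 82), (83.7, 79), (84.9, 83), (84.9, 82), (85.0, 84), (85.1, 82), (85.2, 82), (85.3, 82), (86.5, 83), (86.6, 83), (86.7, 83), (86.8, 82), (86.9, 81), (86.9, 82), (87.0, 93), (87.0, 95), (87.1, 92), (87.1, 93), (87.2, 94), (87.2, 93), (87.4, 91), (87.9, 85), (88.4, 94), (
[... 1925 characters left out ...]
, (93.8, 93), (93.9, 81), (93.9, 93), (93.9, 95), (94.0, 94), (94.1, 93), (94.2, 93), (95.2, 95), (95.2, 94), (95.3, 94), (95.4, 94), (95.4, 95), (95.5, 94), (95.5, 95), (95.5, 80)]
-45 24 [ 11.2 -40.5 193.4] 194.9885989988625
-30 55 [ 11.1 -31.  193.6] 195.35320118585346
-15 27466 [ 31.4 -13.3 476.8] 493.9276991576761
0 6388 [ 11.6   0.5 465.3] 482.0522084982717
15 381 [ 11.4   9.2 462.8] 470.3997426042782
30 52 [ 11.2  29.9 193.7] 195.6026959337122
45 14 [ 10.9  40.1 193.1] 195.40423806013885
table -1.7397251746672504
handle slope -80.88701690918342 -95.05608312763046 473.30829082775585
-110 -43.5 42.8
-90 -42.1 42.7
-70 -43.4 42.8
-50 -43.6 42.8
-30 -43.4 42.7
-10 -43.5 42.8
10 -43.5 42.8
```

move_arm([
  [0.2,0,-0.8,0,0,0],
  [0.2,0,-0.9,0,0,0],
  [0.2,0,-0.9,0,0,0],
  [0.19,0.02,-0.9,0,0,0],
  [0,0,-0.9,0,0,0],
  [0,0,-0.9,0,0,0],
  [0,0,-0.9,0,0,0],
  [0,0,-0.9,0,0,0],
  [0,0,-0.9,0,0,0],
  [0,0,-0.7,0,0,0],
  [0,0,-0.4,0,0,0],
  [0,0,0,0,0,0],
], grip=0, newtons=20)

```text
t: 5.5
position: [0.5373, -0.0466, 0.19]
eef_rot: [-111.5, 89.8, 166.6]
wrist_force: [-0.2, 0.8, 1.3]
grip_width: 0.997
```

```bash
cat > st.py <<'E'
from fit import *
from scipy.spatial.transform import Rotation as R
a=np.radians(-171.9);ex=np.array([np.cos(a),np.sin(a)]);ey=np.array([-ex[1],ex[0]]);o=np.array([.549,-.0446])
def st():
    s=r.sense();p=np.array(s["position"]);Rm=R.from_euler('xyz',s["eef_rot"],degrees=True).as_matrix()
    f=np.array(s["wrist_force"])
    print("t",round(s["t"],2),"tcp cell mm",np.round([(p[:2]-o)@ex*1e3,(p[:2]-o)@ey*1e3,p[2]*1e3],1),"jaw yaw",np.degrees(np.arctan2(Rm[1,1],Rm[0,1])).round(2),"tool x",Rm[:,0].round(3),"F cell",np.round([f[:2]@ex,f[:2]@ey,f[2]],1),"grip",round(s["grip_width"],3)); return s
E
python3 - <<'E'
from st import *
st()
im=r.get_image("wrist");cv2.imwrite("pics/w2.png",cv2.resize(im["img"],(800,600)))
E
```

```text
t 5.5 tcp cell mm [ 11.9   0.3 190. ] jaw yaw 8.08 tool x [-0.003  0.001 -1.   ] F cell [ 0.  -0.8  1.3] grip 0.997
```

View pics/w2.png

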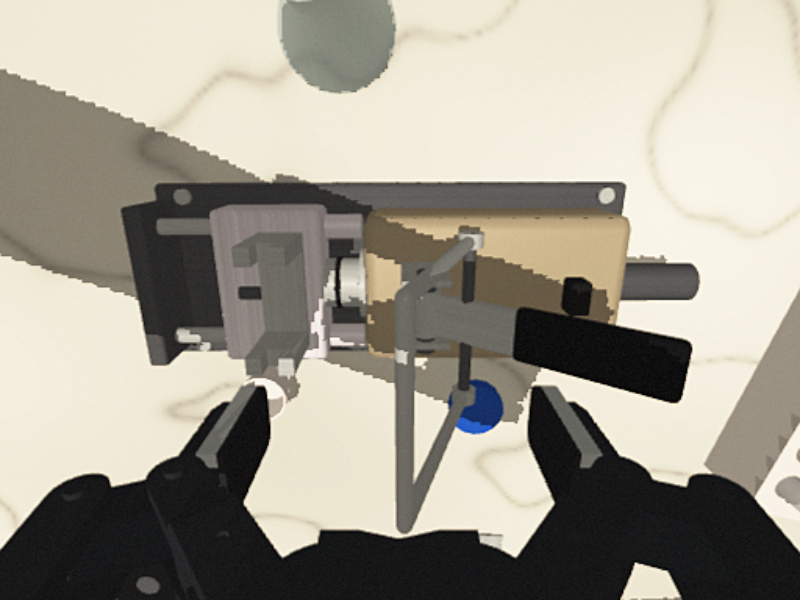

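move_arm([
  [0,0,0,0,0,0],
  [0,0,0,0,0,0],
  [0,0,0,0,0,0],
  [0,0,0,0,0,0],
  [0,0,0,0,0,0],
  [0,0,0,0,0,0],
  [0,0,0,0,0,0],
  [0,0,0,0,0,0],
  [0,0,0,0,0,0],
  [0,0,0,0,0,0],
], grip=255, newtons=20)

```text
t: 6.55
position: [0.5383, -0.0469, 0.1916]
eef_rot: [52.5, 90.0, -29.4]
wrist_force: [-0.4, -0.2, 0.5]
grip_width: 0.062
```

```bash
python3 - <<'E'
from st import *
st()
im=r.get_image("wrist");cv2.imwrite("pics/w3.png",cv2.resize(im["img"],(800,600)))
p=cloud(im).reshape(-1,3);q=np.c_[(p[:,:2]-o)@ex,(p[:,:2]-o)@ey,p[:,2]]*1000
for y in(-32,-22,22,32):
    h=q[(q[:,2]>182)&(q[:,2]<205)&(abs(q[:,1]-y)<3)&(abs(q[:,0]-11)<12)];print(y,len(h),np.median(h,axis=0).round(1) if len(h) else 0, h[:,2].max() if len(h) else 0)
for sgn in(1,-1):
    h=q[(q[:,2]>88)&(q[:,2]<97)&(q[:,0]>60)&(q[:,0]<105)&(abs(q[:,1]-30*sgn)<5)]
    xs=np.sort(h[:,0]);g=np.argmax(np.diff(xs)) if len(xs)>1 else 0;print(sgn,len(xs),xs[[0,-1]] if len(xs) else 0,xs[g:g+2])
E
```

```text
t 6.55 tcp cell mm [ 10.9   0.7 191.6] jaw yaw 8.08 tool x [ 0. -0. -1.] F cell [0.4 0.2 0.5] grip 0.062
-32 163 [ 12.1 -31.9 193.1] 194.8337792370219
-22 156 [ 12.2 -22.  193.1] 194.59367614724275
22 104 [ 12.2  22.3 193.2] 194.80868507958814
32 108 [ 11.8  31.9 193.1] 194.64246855031735
1 302 [69.35497884 95.63889596] [78.22529022 86.33091728]
-1 361 [69.28238309 95.87543466] [78.12464299 86.55302041]
```

View pics/w3.png

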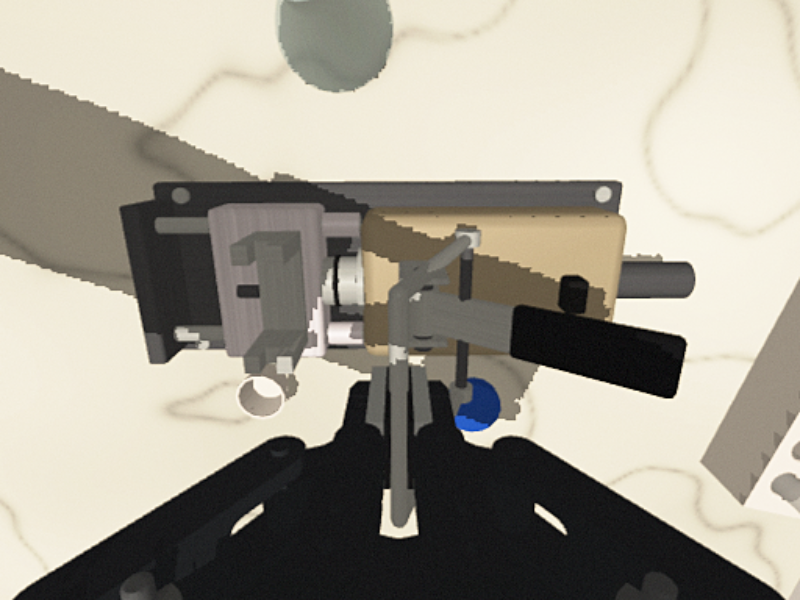

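move_arm([
  [-0.29,-0.04,-0.12,0,0,0],
  [-0.29,-0.04,-0.12,0,0,0],
  [-0.29,-0.04,-0.12,0,0,0],
  [-0.27,-0.04,-0.19,0,0,0],
  [-0.27,-0.04,-0.19,0,0,0],
  [-0.27,-0.04,-0.19,0,0,0],
  [-0.21,-0.03,-0.25,0,0,0],
  [-0.21,-0.03,-0.25,0,0,0],
  [-0.21,-0.03,-0.25,0,0,0],
  [0,0,0,0,0,0],
])

```text
t: 7.6
position: [0.4792, -0.0553, 0.1484]
eef_rot: [-94.0, 89.9, -175.9]
wrist_force: [0.1, -1.4, -0.7]
grip_width: 0.063
```

```bash
python3 - <<'E'
from st import *
st()
im=r.get_image("wrist");cv2.imwrite("pics/w4.png",cv2.resize(im["img"],(800,600)))
E
```

```text
t 7.6 tcp cell mm [ 70.6   0.7 148.4] jaw yaw 8.07 tool x [-0.002 -0.    -1.   ] F cell [ 0.1  1.4 -0.7] grip 0.063
```

View pics/w4.png

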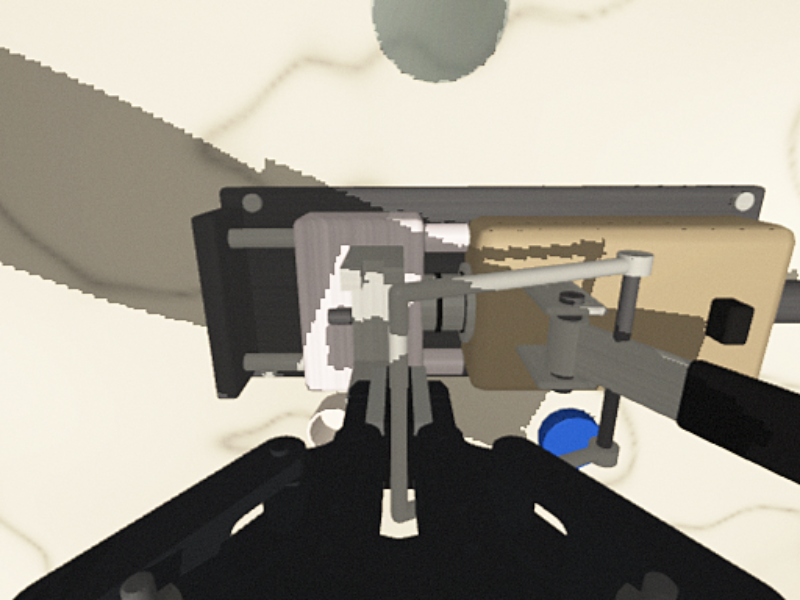

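move_arm([
  [-0.12,-0.02,-0.28,0,0,0],
  [-0.12,-0.02,-0.28,0,0,0],
  [-0.12,-0.02,-0.28,0,0,0],
  [-0.04,-0.01,-0.26,0,0,0],
  [-0.04,-0.01,-0.26,0,0,0],
  [-0.04,0,-0.26,0,0,0],
  [0,0,0,0,0,0],
  [0,0,0,0,0,0],
])

```text
t: 8.45
position: [0.4678, -0.0571, 0.1086]
eef_rot: [-102.5, 89.9, 175.6]
wrist_force: [0.2, -0.3, 0.2]
grip_width: 0.058
```

```bash
python3 - <<'E'
from st import *
st()
im=r.get_image("wrist");cv2.imwrite("pics/w5.png",cv2.resize(im["img"],(800,600)))
s=st()
p=cloud(im).reshape(-1,3);q=np.c_[(p[:,:2]-o)@ex,(p[:,:2]-o)@ey,p[:,2]]*1000
for y in(-38,-34,-28,-22,22,28,34,38):
    h=q[(q[:,2]>99)&(q[:,2]<118)&(abs(q[:,1]-y)<2)&(abs(q[:,0]-82)<6)];print(y,len(h),np.median(h,axis=0).round(1) if len(h) else 0, h[:,2].max() if len(h) else 0)
for sgn in(1,-1):
    h=q[(q[:,2]>88)&(q[:,2]<97)&(q[:,0]>60)&(q[:,0]<105)&(abs(q[:,1]-30*sgn)<5)]
    print(sgn,np.sort(h[:,0])[[0,-1]] if len(h) else 0)
im=r.get_image("scene");cv2.imwrite("pics/s5.png",cv2.resize(im["img"][130:280,170:370],(800,600),interpolation=cv2.INTER_CUBIC))
E
```

```text
t 8.45 tcp cell mm [ 82.2   0.9 108.6] jaw yaw 8.08 tool x [-0.002  0.    -1.   ] F cell [-0.1  0.3  0.2] grip 0.058
t 8.5 tcp cell mm [ 82.2   0.9 108.7] jaw yaw 8.08 tool x [-0.002  0.    -1.   ] F cell [ 1.2  0.7 -0.3] grip 0.061
-38 157 [ 82.  -38.4 106.9] 108.58459634760085
-34 105 [ 83.4 -34.  106.6] 108.2975754002795
-28 106 [ 83.4 -28.1 106.5] 108.24309422287207
-22 94 [ 83.4 -22.1 106.6] 107.90905819059724
22 60 [ 83.   22.  106.7] 108.26648349359012
28 64 [ 83.   27.9 106.6] 108.35262177603552
34 68 [ 83.   33.8 106.7] 108.17479841339097
38 125 [ 80.8  37.9 106.6] 108.66336898595759
1 0
-1 [69.76427504 95.62123828]
```

View pics/w5.png

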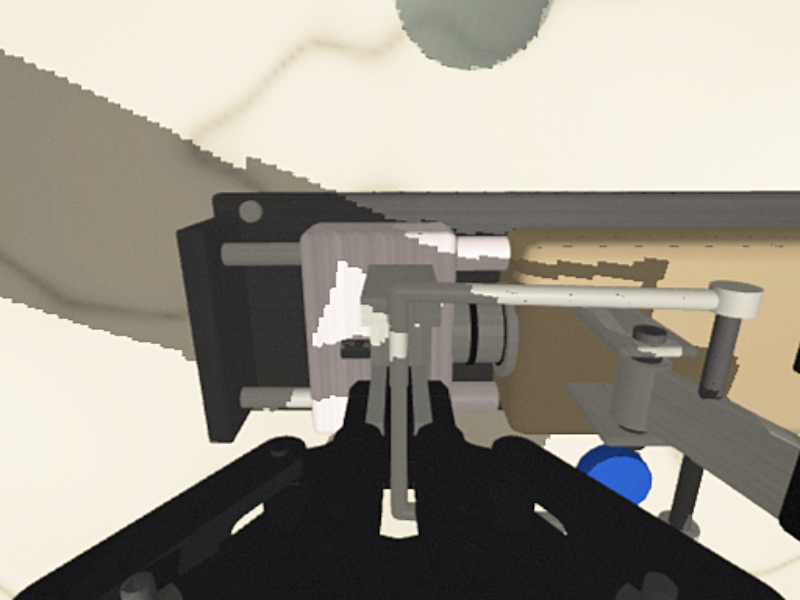

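View pics/s5.png

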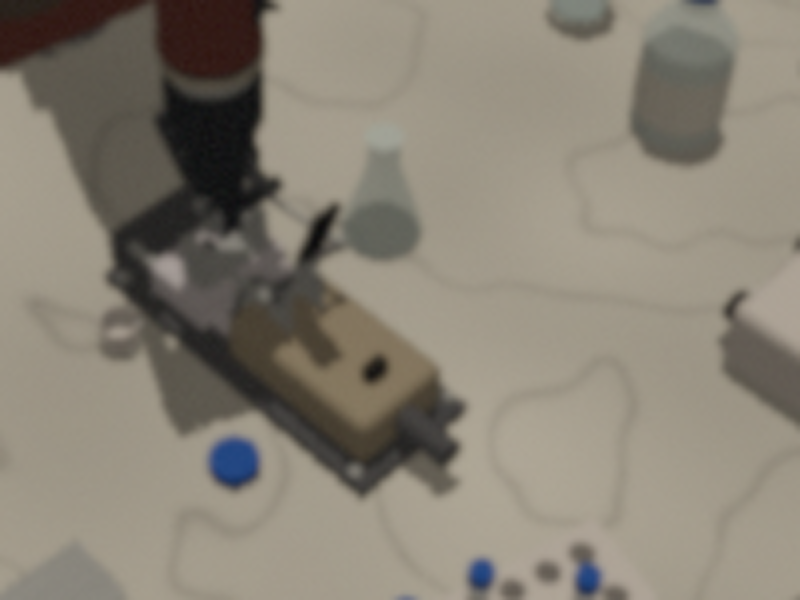

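move_arm([
  [0.02,0,-0.08,0,0,0],
  [0,0,-0.08,0,0,0],
  [0,0,-0.08,0,0,0],
  [0,0,-0.04,0,0,0],
  [0,0,-0.04,0,0,0],
  [0,0,0,0,0,0],
])

```text
t: 9.15
position: [0.4692, -0.057, 0.1011]
eef_rot: [91.9, 90.0, 9.9]
wrist_force: [0.9, 1.1, -0.4]
grip_width: 0.058
```

move_arm([
  [0,0,-0.04,0,0,0],
  [0,0,-0.04,0,0,0],
  [0,0,0,0,0,0],
])

```text
t: 9.45
position: [0.4695, -0.057, 0.0993]
eef_rot: [86.3, 89.9, 4.4]
wrist_force: [1.8, 1.7, 1.0]
grip_width: 0.056
```

move_arm([
  [0,0,-0.04,0,0,0],
  [0,0,0,0,0,0],
])

```text
t: 9.65
position: [0.4694, -0.0571, 0.0982]
eef_rot: [81.7, 89.9, -0.2]
wrist_force: [3.3, 2.0, 1.9]
grip_width: 0.056
```

move_arm([
  [0,0,-0.04,0,0,0],
  [0,0,0,0,0,0],
])

```text
t: 9.85
position: [0.4691, -0.0571, 0.097]
eef_rot: [70.6, 90.0, -11.3]
wrist_force: [2.5, 2.2, 1.1]
grip_width: 0.059
```

```bash
python3 - <<'E'
from st import *
im=r.get_image("wrist");cv2.imwrite("pics/w6.png",cv2.resize(im["img"][150:300,160:360],(800,600),interpolation=cv2.INTER_CUBIC))
s=st()
p=cloud(im).reshape(-1,3);q=np.c_[(p[:,:2]-o)@ex,(p[:,:2]-o)@ey,p[:,2]]*1000
h=q[(q[:,2]>86)&(q[:,2]<110)&(abs(q[:,1]+30)<4.5)&(abs(q[:,0]-82)<18)];h=h[np.argsort(h[:,0])]
for x in np.arange(66,100,1.): 
    g=h[abs(h[:,0]-x)<.5]; print(x,len(g),np.median(g[:,2]).round(1) if len(g) else '')
E
```

```text
t 9.9 tcp cell mm [81.   1.1 97. ] jaw yaw 8.08 tool x [ 0. -0. -1.] F cell [-3.2 -1.9  0.5] grip 0.06
66.0 0 
67.0 0 
68.0 0 
69.0 0 
70.0 39 94.3
71.0 41 94.1
72.0 41 94.3
73.0 38 94.4
74.0 37 94.2
75.0 36 94.3
76.0 37 94.3
77.0 39 94.2
78.0 34 94.6
79.0 19 94.2
80.0 36 94.6
81.0 36 95.2
82.0 35 95.5
83.0 38 95.5
84.0 54 94.5
85.0 15 92.9
86.0 0 
87.0 28 93.8
88.0 36 94.3
89.0 43 94.3
90.0 42 94.4
91.0 44 94.3
92.0 37 94.5
93.0 36 94.1
94.0 38 94.4
95.0 43 94.4
96.0 2 94.2
97.0 0 
98.0 0 
99.0 0
```

View pics/w6.png

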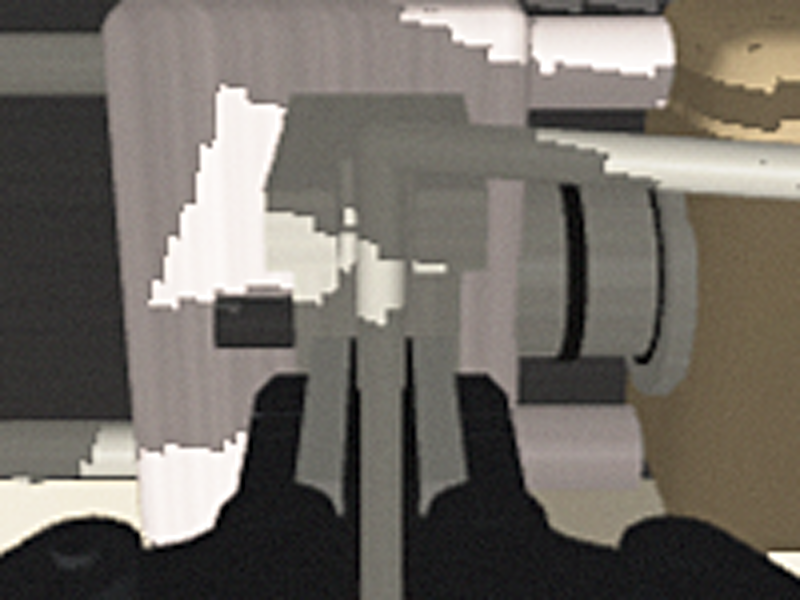

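move_arm([
  [-0.02,0,-0.04,0,0,0],
  [0,0,-0.04,0,0,0],
  [0,0,-0.04,0,0,0],
  [0,0,0,0,0,0],
])

```text
t: 10.3
position: [0.4684, -0.0572, 0.0939]
eef_rot: [-81.4, 90.0, -163.3]
wrist_force: [2.5, 1.9, 0.4]
grip_width: 0.057
```

move_arm([
  [0,0,-0.04,0,0,0],
  [0,0,-0.04,0,0,0],
  [0,0,0,0,0,0],
])

```text
t: 10.6
position: [0.4683, -0.0571, 0.0918]
eef_rot: [-90.5, 90.0, -172.4]
wrist_force: [2.3, 1.5, 1.1]
grip_width: 0.062
```

```bash
cat > prof.py <<'E'
from st import *
im=r.get_image("wrist");s=st()
p=cloud(im).reshape(-1,3);q=np.c_[(p[:,:2]-o)@ex,(p[:,:2]-o)@ey,p[:,2]]*1000
for sg in(-1,1):
    h=q[(q[:,2]>75)&(q[:,2]<110)&(abs(q[:,1]-30*sg)<4.5)&(abs(q[:,0]-82)<18)]
    print(sg,[(int(x),round(float(np.median(g[:,2])),1)) for x in np.arange(50,100) for g in [h[abs(h[:,0]-x)<.5]] if len(g)>5])
E
python3 prof.py
```

```text
t 10.65 tcp cell mm [81.6  1.  91.9] jaw yaw 8.08 tool x [-0. -0. -1.] F cell [-3.1 -1.2  0.6] grip 0.059
-1 [(70, 94.0), (71, 94.5), (72, 94.4), (73, 94.2), (74, 94.4), (75, 94.2), (76, 94.1), (77, 94.3), (78, 93.3), (79, 82.3), (80, 88.4), (81, 89.7), (82, 90.0), (83, 90.1), (84, 90.0), (85, 88.9), (86, 83.0), (87, 88.8), (88, 94.3), (89, 94.2), (90, 94.3), (91, 94.4), (92, 94.4), (93, 94.4), (94, 94.3), (95, 94.3)]
1 [(77, 94.3), (78, 94.6), (80, 88.9), (81, 89.9), (82, 90.2), (83, 90.2), (84, 89.8), (85, 89.2), (87, 94.5), (88, 94.5)]
```

move_arm([
  [0,0,-0.03,0,0,0],
  [0,0,-0.02,0,0,0],
  [0,0,0,0,0,0],
])

```text
t: 10.95
position: [0.4684, -0.0571, 0.0907]
eef_rot: [-89.2, 90.0, -171.1]
wrist_force: [1.8, 1.6, 1.2]
grip_width: 0.06
```

move_arm([
  [0,0,-0.02,0,0,0],
  [0,0,0,0,0,0],
])

```text
t: 11.15
position: [0.4684, -0.0571, 0.0902]
eef_rot: [-84.1, 90.0, -166.0]
wrist_force: [1.9, 1.2, 1.0]
grip_width: 0.058
```

```bash
python3 prof.py
```

```text
t 11.2 tcp cell mm [81.5  1.  90.2] jaw yaw 8.07 tool x [-0. -0. -1.] F cell [-1.6 -0.3  0.5] grip 0.058
-1 [(70, 94.3), (71, 94.3), (72, 94.4), (73, 94.5), (74, 94.2), (75, 94.2), (76, 94.2), (77, 94.4), (78, 85.4), (79, 82.2), (80, 87.1), (81, 88.2), (82, 88.4), (83, 88.5), (84, 88.3), (85, 87.7), (86, 83.2), (87, 83.9), (88, 94.4), (89, 94.4), (90, 94.3), (91, 94.3), (92, 94.2), (93, 94.5), (94, 94.1), (95, 94.1)]
1 [(77, 94.1), (78, 94.4), (80, 87.2), (81, 88.3), (82, 88.5), (83, 88.7), (84, 88.1), (85, 87.3), (87, 94.4), (88, 94.7)]
```

move_arm([
  [0,0,0,0,0,0],
  [0,0,0,0,0,0],
  [0,0,0,0,0,0],
  [0,0,0,0,0,0],
  [0,0,0,0,0,0],
  [0,0,0,0,0,0],
], grip=170)

```text
t: 11.8
position: [0.4684, -0.0571, 0.0903]
eef_rot: [-94.8, 90.0, -176.8]
wrist_force: [1.0, 0.1, -1.0]
grip_width: 0.336
```

```bash
python3 prof.py
```

```text
t 11.85 tcp cell mm [81.5  1.  90.3] jaw yaw 8.08 tool x [-0. -0. -1.] F cell [ 0.   0.1 -0. ] grip 0.333
-1 [(70, 94.5), (71, 94.5), (72, 94.2), (73, 94.4), (74, 94.4), (75, 94.3), (76, 94.4), (77, 94.2), (78, 85.5), (79, 82.4), (80, 87.1), (81, 87.9), (82, 88.2), (83, 88.3), (84, 88.1), (85, 87.1), (86, 82.3), (87, 83.8), (88, 94.2), (89, 94.1), (90, 94.4), (91, 94.1), (92, 94.2), (93, 94.3), (94, 94.3), (95, 94.3)]
1 [(70, 94.3), (71, 94.2), (72, 94.3), (73, 94.0), (74, 94.3), (75, 94.1), (76, 94.2), (77, 94.0), (78, 83.9), (79, 82.3), (80, 87.1), (81, 87.6), (82, 88.2), (83, 88.1), (84, 87.7), (85, 87.0), (86, 82.5), (87, 92.9), (88, 94.0), (89, 94.0), (90, 94.1), (91, 94.1), (92, 94.2), (93, 94.1), (94, 94.3), (95, 94.2)]
```

move_arm([
  [0,0,0.2,0,0,0],
  [0,0,0.5,0,0,0],
  [0,0,0.9,0,0,0],
  [0,0,0.9,0,0,0],
  [0,0,0.9,0,0,0],
  [0,0,0.9,0,0,0],
  [0,0,0.9,0,0,0],
  [0,0,0.9,0,0,0],
  [0,0,0.9,0,0,0],
  [0,0,0.6,0,0,0],
  [0,0,0,0,0,0],
])

```text
t: 12.95
position: [0.4698, -0.0575, 0.2836]
eef_rot: [65.2, 89.7, -16.8]
wrist_force: [0.5, -0.4, -0.6]
grip_width: 0.33
```

move_arm([
  [0,0,0,0,0,0],
  [0,0,0,0,0,0],
  [0,0,0,0,0,0],
  [0,0,0,0,0,0],
  [0,0,0,0,0,0],
], grip=255)

```text
t: 13.45
position: [0.4683, -0.057, 0.2797]
eef_rot: [-115.3, 89.9, 162.8]
wrist_force: [-0.7, 0.6, 0.6]
grip_width: -0.003
```

```bash
python3 prof.py; python3 - <<'E'
from st import *
im=r.get_image("wrist");cv2.imwrite("pics/w7.png",cv2.resize(im["img"],(800,600)))
p=cloud(im).reshape(-1,3);q=np.c_[(p[:,:2]-o)@ex,(p[:,:2]-o)@ey,p[:,2]]*1000
h=q[(abs(q[:,1])<12)&(q[:,2]>110)&(q[:,2]<225)&(abs(q[:,0]+10)<50)];print(len(h))
for z in range(110,225,6):
    g=h[abs(h[:,2]-z)<3]; 
    if len(g)>3: print(z,np.percentile(g[:,0],[5,50,95]).round(1),g[:,1].min().round(1),g[:,1].max().round(1))
# fingers cloud
t=r.sense();z0=t["position"][2]*1e3
f=q[(q[:,2]>z0-25)&(q[:,2]<z0+20)&(abs(q[:,1])<30)]
for z in range(-22,20,4):
    g=f[abs(f[:,2]-z0-z)<2]
    if len(g)>3: print("finger",z,g[:,0].min().round(1),g[:,0].max().round(1),g[:,1].min().round(1),g[:,1].max().round(1))
E
```

```text
t 13.5 tcp cell mm [ 81.6   1.  279.9] jaw yaw 8.07 tool x [-0.001  0.    -1.   ] F cell [-0.6 -0.4 -0.4] grip -0.001
-1 [(70, 94.0), (71, 94.1), (72, 94.4), (73, 94.4), (74, 94.6), (75, 93.6), (76, 94.4), (77, 94.3), (78, 91.5), (79, 82.0), (80, 86.7), (81, 88.3), (82, 88.5), (84, 88.4), (85, 88.0), (86, 82.3), (87, 82.3), (88, 93.9), (89, 94.1), (90, 94.5), (91, 93.7), (92, 94.0), (93, 94.8), (94, 94.7), (95, 94.1)]
1 [(70, 94.3), (71, 94.5), (72, 94.5), (75, 94.0), (76, 94.0), (77, 94.5), (78, 94.7), (79, 81.7), (80, 87.5), (81, 88.1), (83, 88.1), (84, 87.9), (85, 87.4), (86, 82.6), (87, 92.0), (88, 93.9), (89, 94.7), (90, 94.6), (92, 94.0), (93, 94.2), (94, 94.0), (95, 94.0)]
1810
110 [-1.8 -1.4 -0.7] -10.8 10.0
116 [-5.5 -2.2 -1.5] -11.8 11.7
122 [-5.8 -3.2 -2.4] -11.2 10.2
128 [-7.6 -4.2 -3.4] -11.3 9.7
134 [-6.9 -5.2 -4.4] -11.2 10.0
140 [-6.4 -5.8 -5.3] -11.3 11.7
146 [-7.1 -6.3 -5.6] -11.8 11.8
152 [-8.  -7.2 -6.4] -11.6 11.5
158 [-9.  -8.2 -7.5] -12.0 11.8
164 [-10.2  -9.2  -8.4] -12.0 12.0
170 [-11.1 -10.3  -9.5] -11.9 11.8
176 [-12.2 -11.3 -10.6] -11.9 11.7
182 [-13.2 -12.4 -11.6] -11.9 11.5
188 [-14.2 -13.4 -12.6] -11.9 11.9
194 [-15.1 -14.3 -13.5] -11.8 11.6
200 [-16.2 -15.4 -14.5] -11.9 12.0
206 [-22.7 -18.7 -16. ] -12.0 11.8
finger -18 76.5 88.8 -9.7 -8.6
finger -14 70.4 94.9 -9.9 -4.3
finger -10 69.2 96.1 -10.0 -4.4
finger -6 69.0 96.3 -10.2 -4.0
finger -2 69.2 96.1 -10.0 -4.2
finger 2 69.1 96.3 -10.0 -4.3
finger 6 69.0 96.2 -10.0 -4.5
finger 10 69.0 96.2 -10.1 -4.7
finger 14 69.3 96.0 -10.3 11.9
finger 18 66.2 98.7 -11.0 12.9
```

View pics/w7.png

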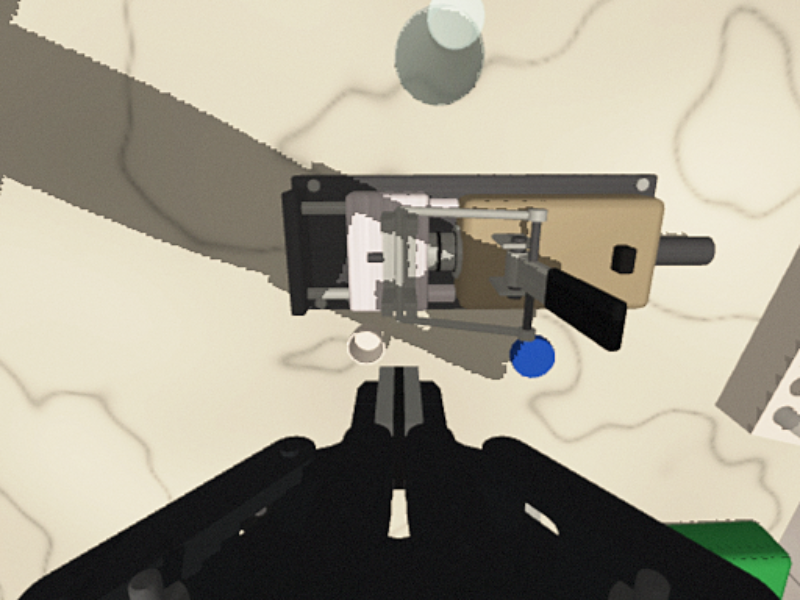

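move_arm([
  [0.46,0.065,0,0,0,0],
  [0.46,0.065,0,0,0,0],
  [0.46,0.065,0,0,0,0],
  [0.46,0.065,0,0,0,0],
  [0.46,0.065,0,0,0,0],
  [0.46,0.065,0,0,0,0],
  [0,0,-0.9,0,0,0],
  [0,0,-0.9,0,0,0],
  [0,0,-0.9,0,0,0],
  [0,0,-0.6,0,0,0],
  [0,0,-0.2,0,0,0],
  [0,0,0,0,0,0],
])

```text
t: 14.75
position: [0.5374, -0.0473, 0.1923]
eef_rot: [-112.3, 89.9, 165.8]
wrist_force: [0.9, -0.2, -0.2]
grip_width: 0.003
```

```bash
python3 - <<'E'
from st import *
st()
im=r.get_image("wrist");cv2.imwrite("pics/w8.png",cv2.resize(im["img"],(800,600)))
w=13.6
P=None
for th in [80,70,60,50,40,30,20,15,10,5,0,-5,-8.6,-10]:
    t=np.radians(th);rho=84
    # rounded tip: approximate pusher as corner circle radius 7 at (+-6.6, -12) from tcp
    c=np.array([-rho*np.cos(t),92+rho*np.sin(t)])+(4+7)*np.array([np.sin(t),np.cos(t)])
    side=-6.6*np.clip(th/10.,-1,1) 
    T=c-np.array([side,-12]); print(th,T.round(1), (T-P).round(1) if P is not None else ''); P=T
E
```

```text
t 14.75 tcp cell mm [ 11.9   1.  192.3] jaw yaw 8.08 tool x [-0.001  0.    -1.   ] F cell [-0.9  0.3 -0.2] grip 0.003
80 [  2.8 188.6] 
70 [-11.8 186.7] [-14.6  -1.9]
60 [-25.9 182.2] [-14.1  -4.5]
50 [-39.  175.4] [-13.1  -6.8]
40 [-50.7 166.4] [-11.7  -9. ]
30 [-60.6 155.5] [-10.  -10.9]
20 [-68.6 143.1] [ -7.9 -12.5]
15 [-71.7 136.4] [-3.1 -6.7]
10 [-74.2 129.4] [-2.5 -6.9]
5 [-79.4 122.3] [-5.2 -7.1]
0 [-84. 115.] [-4.6 -7.3]
-5 [-87.9 107.6] [-3.9 -7.4]
-8.6 [-90.4 102.3] [-2.4 -5.3]
-10 [-91.2 100.2] [-0.9 -2.1]
```

View pics/w8.png

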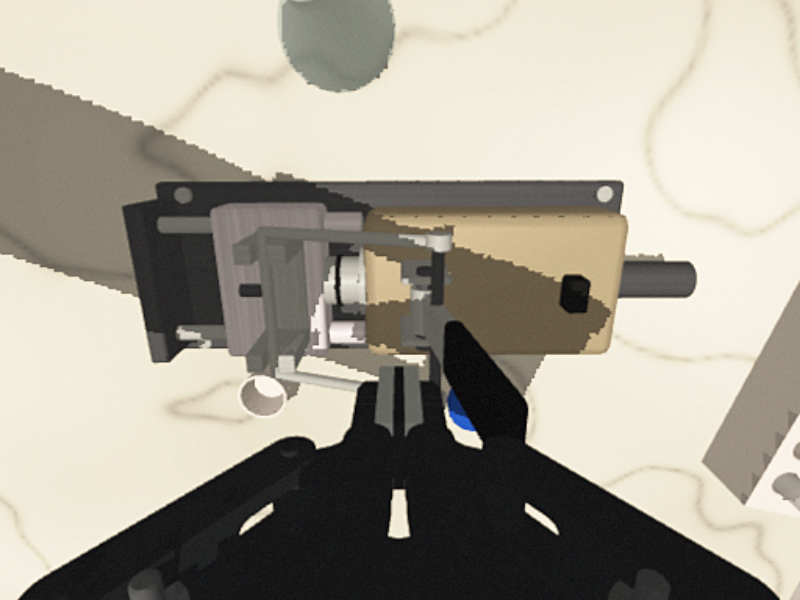

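move_arm([
  [0.12,0.02,-0.05,0,0,0],
  [0.12,0.02,-0.05,0,0,0],
  [0.12,0.02,-0.05,0,0,0],
  [0.19,0.03,-0.02,0,0,0],
  [0.19,0.03,-0.03,0,0,0],
  [0.19,0.03,-0.03,0,0,0],
  [0.19,0.03,-0.06,0,0,0],
  [0.19,0.03,-0.06,0,0,0],
  [0.19,0.03,-0.06,0,0,0],
])

```text
t: 15.7
position: [0.5749, -0.0414, 0.182]
eef_rot: [-97.2, 89.9, -179.2]
wrist_force: [-2.5, -1.3, -0.4]
grip_width: -0.001
```

```bash
python3 - <<'E'
from st import *
st()
im=r.get_image("wrist");cv2.imwrite("pics/w9.png",cv2.resize(im["img"],(800,600)))
E
```

```text
t 15.7 tcp cell mm [-26.1   0.5 182. ] jaw yaw 8.07 tool x [-0.001 -0.    -1.   ] F cell [ 2.7  1.  -0.4] grip -0.001
```

View pics/w9.png

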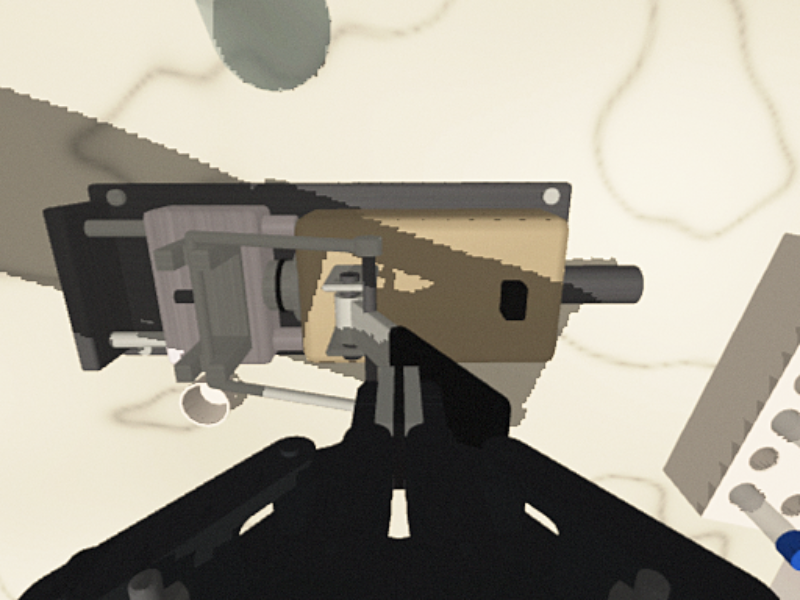

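move_arm([
  [0.17,0.025,-0.09,0,0,0],
  [0.17,0.025,-0.09,0,0,0],
  [0.17,0.025,-0.09,0,0,0],
  [0.155,0.02,-0.12,0,0,0],
  [0.155,0.02,-0.12,0,0,0],
  [0.155,0.02,-0.12,0,0,0],
  [0.13,0.02,-0.145,0,0,0],
  [0.13,0.02,-0.145,0,0,0],
  [0.13,0.02,-0.145,0,0,0],
])

```text
t: 16.65
position: [0.6096, -0.0364, 0.1557]
eef_rot: [79.6, 90.0, -2.3]
wrist_force: [-2.2, 0.3, 0.8]
grip_width: -0.001
```

```bash
python3 - <<'E'
from st import *
st()
im=r.get_image("wrist");cv2.imwrite("pics/w10.png",cv2.resize(im["img"],(800,600)))
p=cloud(im).reshape(-1,3);q=np.c_[(p[:,:2]-o)@ex,(p[:,:2]-o)@ey,p[:,2]]*1000
for sg in(-1,1):
    h=q[(q[:,2]>75)&(q[:,2]<110)&(abs(q[:,1]-30*sg)<4.5)&(abs(q[:,0]-75)<25)]
    print(sg,[(int(x),round(float(np.median(g[:,2])),1)) for x in np.arange(50,100) for g in [h[abs(h[:,0]-x)<.5]] if len(g)>5])
E
```

```text
t 16.65 tcp cell mm [-61.1   0.4 155.7] jaw yaw 8.07 tool x [ 0. -0. -1.] F cell [ 2.2 -0.6  0.8] grip -0.001
-1 [(58, 86.2), (59, 87.6), (60, 94.0), (61, 94.3), (62, 94.5), (63, 94.5), (64, 94.4), (65, 94.4), (66, 93.9), (67, 93.9), (75, 87.3), (76, 88.6), (77, 93.9), (78, 94.4), (79, 94.4), (80, 94.0), (81, 94.2), (82, 94.0), (83, 94.3), (84, 93.8)]
1 [(58, 85.2), (59, 87.0), (60, 94.4), (61, 94.3), (62, 94.3), (63, 94.2), (64, 94.2), (65, 94.0), (66, 94.4), (67, 93.4), (75, 87.3), (76, 89.1), (77, 93.6), (78, 94.1), (79, 94.4), (80, 93.9), (81, 93.9), (82, 94.0), (83, 94.0), (84, 94.1)]
```

View pics/w10.png

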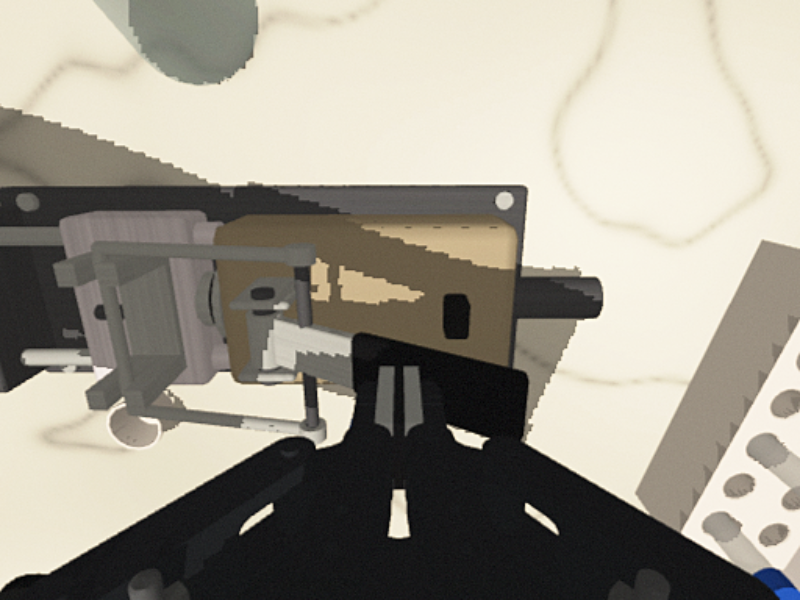

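move_arm([
  [0.08,0.01,-0.125,0,0,0],
  [0.08,0.01,-0.125,0,0,0],
  [0.08,0.01,-0.125,0,0,0],
  [0.08,0.01,-0.125,0,0,0],
  [0.06,0.01,-0.13,0,0,0],
  [0.06,0.01,-0.13,0,0,0],
  [0.06,0.01,-0.13,0,0,0],
  [0.06,0.01,-0.13,0,0,0],
])

```text
t: 17.5
position: [0.6234, -0.0345, 0.1302]
eef_rot: [78.6, 90.0, -3.3]
wrist_force: [-1.0, 0.4, 0.5]
grip_width: -0.0
```

```bash
python3 - <<'E'
from st import *
st()
E
```

```text
t 17.5 tcp cell mm [-75.    0.4 130.2] jaw yaw 8.07 tool x [ 0. -0. -1.] F cell [ 0.9 -0.5  0.5] grip -0.0
```

move_arm([
  [0.04,0.005,-0.06,0,0,0],
  [0.04,0.005,-0.06,0,0,0],
  [0.04,0.005,-0.06,0,0,0],
  [0.04,0.005,-0.06,0,0,0],
  [0.04,0.005,-0.06,0,0,0],
  [0.04,0.005,-0.06,0,0,0],
  [0.04,0.005,-0.06,0,0,0],
  [0.04,0.005,-0.06,0,0,0],
])

```text
t: 18.3
position: [0.6312, -0.0334, 0.1183]
eef_rot: [95.8, 90.0, 13.9]
wrist_force: [1.1, 0.3, 0.2]
grip_width: 0.001
```

```bash
python3 - <<'E'
from st import *
st()
im=r.get_image("wrist");cv2.imwrite("pics/w11.png",cv2.resize(im["img"],(800,600)))
E
```

```text
t 18.3 tcp cell mm [-83.    0.5 118.3] jaw yaw 8.08 tool x [ 0.  0. -1.] F cell [-1.1 -0.1  0.2] grip 0.001
```

View pics/w11.png

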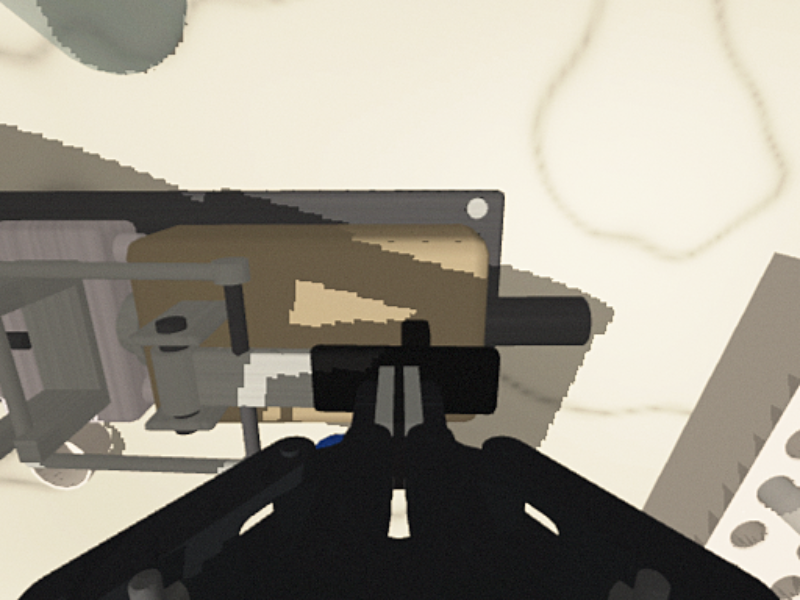

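move_arm([
  [0.02,0,-0.04,0,0,0],
  [0.02,0,-0.04,0,0,0],
  [0.02,0,-0.04,0,0,0],
  [0.02,0,-0.04,0,0,0],
  [0.02,0,-0.04,0,0,0],
  [0.02,0,-0.04,0,0,0],
  [0.02,0,-0.04,0,0,0],
  [0.02,0,-0.04,0,0,0],
])

```text
t: 19.15
position: [0.6352, -0.0335, 0.1103]
eef_rot: [76.8, 90.0, -5.2]
wrist_force: [-0.1, -1.2, -0.6]
grip_width: -0.002
```

```bash
cat > lev.py <<'E'
from st import *
s=st();im=r.get_image("wrist")
p=cloud(im).reshape(-1,3);q=np.c_[(p[:,:2]-o)@ex,(p[:,:2]-o)@ey,p[:,2]+.0017]*1000
h=q[(q[:,1]>2)&(q[:,1]<11)&(q[:,0]<-52)&(q[:,0]>-115)&(q[:,2]>68)&(q[:,2]<105)]
if len(h)>20:
    m=np.ones(len(h),bool)
    for _ in range(4):
        A=np.polyfit(h[m,0],h[m,2],1);e=h[:,2]-np.polyval(A,h[:,0]);m=abs(e)<1.5
    print("n",m.sum(),"lever angle rad",np.arctan(-A[0]).round(3),"top z at -88:",np.polyval(A,-88).round(1))
E
python3 lev.py
```

```text
t 19.15 tcp cell mm [-86.9   1.1 110.3] jaw yaw 8.07 tool x [ 0. -0. -1.] F cell [ 0.2  1.2 -0.6] grip -0.002
n 758 lever angle rad -0.152 top z at -88: 82.7
```

move_arm([
  [0,0,-0.06,0,0,0],
  [0,0,-0.06,0,0,0],
  [0,0,-0.06,0,0,0],
  [0,0,-0.04,0,0,0],
  [0,0,-0.04,0,0,0],
  [0,0,0,0,0,0],
])

```text
t: 19.8
position: [0.635, -0.0334, 0.1037]
eef_rot: [-110.4, 90.0, 167.7]
wrist_force: [-0.0, -0.1, 0.3]
grip_width: 0.0
```

move_arm([
  [0,0,-0.04,0,0,0],
  [0,0,-0.02,0,0,0],
  [0,0,0,0,0,0],
])

```text
t: 20.1
position: [0.6352, -0.0335, 0.1027]
eef_rot: [62.9, 90.0, -19.0]
wrist_force: [0.5, -0.1, 1.1]
grip_width: 0.0
```

```bash
python3 lev.py
```

```text
t 20.1 tcp cell mm [-86.9   1.2 102.7] jaw yaw 8.08 tool x [ 0. -0. -1.] F cell [-0.5  0.2  1.1] grip 0.0
n 747 lever angle rad -0.156 top z at -88: 82.3
```

move_arm([
  [0,0,-0.03,0,0,0],
  [0,0,-0.02,0,0,0],
  [0,0,0,0,0,0],
])

```text
t: 20.45
position: [0.6353, -0.0335, 0.1019]
eef_rot: [59.7, 90.0, -22.3]
wrist_force: [-2.1, 0.5, 5.1]
grip_width: 0.002
```

```bash
python3 lev.py
```

```text
t 20.45 tcp cell mm [-87.    1.2 101.9] jaw yaw 8.08 tool x [ 0. -0. -1.] F cell [ 2.  -0.8  5.1] grip 0.002
n 755 lever angle rad -0.164 top z at -88: 81.6
```

Firmly on the rest at 5 N. Withdraw slowly and check.

move_arm([
  [0,0,0.04,0,0,0],
  [0,0,0.1,0,0,0],
  [0,0,0.4,0,0,0],
  [0,0,0.9,0,0,0],
  [0,0,0.9,0,0,0],
  [0,0,0.9,0,0,0],
  [0,0,0.9,0,0,0],
  [0,0,0.9,0,0,0],
  [0,0,0.9,0,0,0],
  [0,0,0.9,0,0,0],
  [0,0,0,0,0,0],
  [0,0,0,0,0,0],
])

```text
t: 21.7
position: [0.6353, -0.0335, 0.2726]
eef_rot: [73.0, 89.9, -8.9]
wrist_force: [-0.1, -0.2, -0.6]
grip_width: 0.003
```

```bash
python3 lev.py; python3 - <<'E'
from st import *
im=r.get_image("wrist");cv2.imwrite("pics/w12.png",cv2.resize(im["img"],(800,600)))
p=cloud(im).reshape(-1,3);q=np.c_[(p[:,:2]-o)@ex,(p[:,:2]-o)@ey,p[:,2]]*1000
for sg in(-1,1):
    h=q[(q[:,2]>75)&(q[:,2]<110)&(abs(q[:,1]-30*sg)<4.5)&(abs(q[:,0]-75)<25)]
    print(sg,[(int(x),round(float(np.median(g[:,2])),1)) for x in np.arange(50,100) for g in [h[abs(h[:,0]-x)<.5]] if len(g)>3])
im=r.get_image("top");cv2.imwrite("pics/t12.png",im["img"])
E
```

```text
t 21.7 tcp cell mm [-87.    1.2 272.6] jaw yaw 8.08 tool x [ 0.001 -0.    -1.   ] F cell [ 0.1  0.2 -0.6] grip 0.003
n 414 lever angle rad -0.151 top z at -88: 82.5
-1 [(56, 86.0), (57, 85.8), (58, 94.3), (59, 93.5), (60, 94.3), (61, 94.3), (62, 94.2), (63, 94.3), (64, 93.9), (65, 94.1), (68, 88.9), (69, 88.1), (73, 82.0), (74, 86.8), (75, 91.3), (76, 94.6), (77, 94.7), (78, 94.5), (79, 94.3), (80, 94.0), (81, 94.5), (82, 94.2)]
1 [(56, 84.9), (57, 87.8), (58, 94.5), (59, 94.5), (60, 93.9), (61, 93.9), (62, 94.4), (63, 94.5), (64, 94.4), (65, 94.3), (68, 88.9), (69, 88.8), (73, 82.8), (74, 86.8), (75, 91.9), (76, 94.4), (77, 94.1), (78, 94.3), (79, 94.1), (80, 94.4), (81, 94.4), (82, 93.5)]
```

View pics/w12.png

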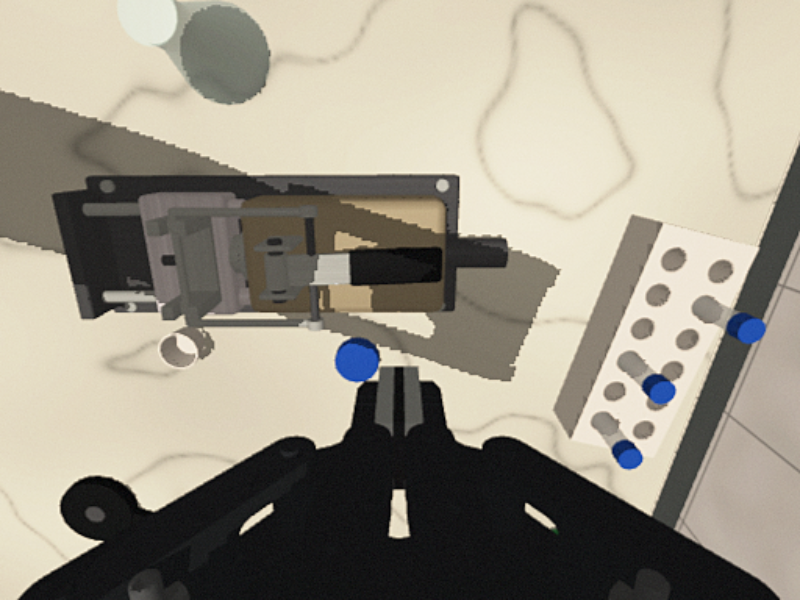

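View pics/t12.png

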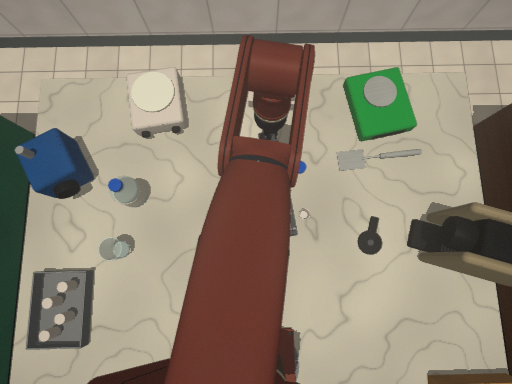

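```bash
python3 - <<'E'
from st import *
st();print(r.sign_off())
E
```

```text
t 21.85 tcp cell mm [-86.    0.8 270.3] jaw yaw 8.08 tool x [-0.003  0.001 -1.   ] F cell [-0.5  0.1 -0.5] grip -0.002
the job is handed in; nothing more can be done
None
```

The extraction cell is latched shut and the job was handed in at 21.9 s, with the robot clear of everything. No verdict came back.

- **Hooking the loop:** I pinched the crossbar, swung it over and lowered it into the keeper slots in steps of about 1 mm. The wrist force stayed under about 5 N. I used the wrist camera's depth picture to place the bar, so it went in at the first try without touching the ridges. I then let go and lifted clear.
- **Closing the lever:** I pushed the handle over centre with shut fingertips, slowly near the end. Past centre the hooked loop pulled it the last few degrees onto the rest by itself, ahead of my fingers. I did not measure how hard it landed. I then pressed it home with about 5 N and withdrew.

**Last checks, with the hand away:**

| Check | Result |
|---|---|
| Lever angle | -0.151 rad, against -0.15 for fully home |
| Head drawn in | about 12 mm, within the expected 5 to 20 mm |
| Crossbar | down in both slots, on the hook side |
| Other things on the bench | the flask, blue cap, white cup, bottle, adaptor, spatula and beaker look unmoved in the pictures |

No check failed. The wrist camera read about 1.7 mm low in height, and I allowed for that.

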